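Lock out a tripped bench isolator with its detachable handle

ROBOT

A 6-joint arm with a two-finger parallel gripper is mounted at the origin on a cart in front of the work surface, level with it; the furniture and walls round the work are solid. World frame = base frame: x ahead of the robot, y to its left, z up, the work surface at z = 0. Lengths are in m, angles in rad, forces in N, time in s.
With the tool pointing down it reaches from about 0.425 to 0.95 m from the base axis. Payload 3.5 kg.
Tool frame: the origin (TCP) lies at the very end of the fingers, on their centre line; the grasp point (between the pads) lies 19 mm behind it; z points along the fingers, y is the line along which they close (so a half turn about z gives the same grasp; the last joint's range is limited). The gripper opens to 85 mm and grips with 20 to 120 N. Pads are 22 mm wide; open, the fingers measure 114 mm over their backs; the gripper's body (76 mm by 85 mm) begins 54 mm behind the grasp point. The pads swing forward as they close: fully open they stand 13 mm farther back than shut.
Start: joints at [-1.473, 0.286, 1.577, -0, 1.279, -0.15], TCP at [0.166, -0.654, 0.231] pointing down, gripper open.
Joint ranges: [-2.77, 2.77], [-0.9, 2.22], [0.21, 2.48], [-1.53, 4.67], [0.24, 2.81], [-2.84, 2.84]. Speed limits (rad/s): [2.79, 2.79, 3.14, 3.14, 3.14, 3.14].

INTERFACE

Orientations are given as a unit quaternion [x, y, z, w].
In Python, from plant import ctrl gives the robot as it stands.
- The arm moves only by the shell command python3 inch.py [FORCE], which reads ROWS from standard input. ROWS is a JSON list of rows, 1 to 10 of them, each an object with the fields trans (a list: dx, dy, dz in shares of 0.8 m (1.0 is 0.8 m)), r (a list: a rotation vector rx, ry, rz in parts of the range, where 1.0 means 2 rad), jaw (the opening from 0.0 (shut) to 1.0 (fully open)); a field left out counts as zero (the opening has to be given); each row is the pose to reach, as a shift and turn from the pose commanded when the command began, along the tool's axes at that moment; what a row does not reach only later rows make up. A row lasts 1/8 s, in which the tool goes at most 0.0625 m and 0.188 rad, less where a joint would pass 70% of its speed; a pose out of reach is approached as far as the arm can. The fingers move at their own pace and stop on an object; FORCE is the grip in N (left out, the last holds). Time passes only in rows, so rows that do not move let the fingers close. It prints the time, the measured TCP pose, the force, the opening and the grip force at its end. Input that does not fit is refused with a message, and nothing moves.
- ctrl.get_state(): the state, without advancing time (a new reading comes with each control period).
- ctrl.read_camera(name): name is "scene" or "top" or "wrist"; returns a dict with "pixels" (420x560x3 uint8, red, green, blue), "camera_matrix" (3x3 intrinsics, pixels), "xyz" and "orientation" of the camera in the world. Camera axes: x right, y down, z forward; pixel columns grow to the right and rows downward; lengths in m; the calibration is good to about 2 mm. A picture is of the moment at which its call begins. There is no depth.
- ctrl.sign_off(): hands the job in; it is judged then, once.
The state is a dict: "time": time; "qpos": joint angles; "dq": joint speeds; "joint_efforts": joint torques, N m; "eef_pos": TCP position; "tcp_rot": TCP orientation; "contact_force": force on the tool from outside, world axes, zero at the start; "wrist_torque": the same for the moment, N m; "opening": opening from 0.0 (shut) to 1.0 (fully open); "finger_force": force on a finger pad.
Only numpy, scipy, OpenCV 4.12 (cv2) and the standard library are available. Lean on these libraries where they do the work, as an engineer would, in place of code of your own. Each camera call takes 0.05 s, during which the arm holds its last target. There are 200 camera calls.

TASK

The isolator on the bench has tripped and its black handle lies loose beside it. Put the handle on the keyed shaft, turning it while pressing until it drops fully home, turn it anticlockwise to OFF (the ring mark) with the hasp still folded in, then swing the steel hasp right out so that its eye stands over the eye of the padlock ear. Let go, and leave the tape, the timer and the petri dish where they are.

Things in the scene. Friction and masses are not known exactly. Their poses are not given: they have to be found in the camera images.
- isolator: Grey isolator box, 182 x 174 mm, fixed, face plate 65 mm above the bench. Origin on the shaft axis at bench height, z up. From it the box reaches 101 mm to +x, 81 to -x, 107 to +y, 67 to -y. +x points to the ON mark (flat bar), +y to the OFF mark (ring), 90 deg anticlockwise of ON from above; the shaft stops firmly at OFF. Turning the shaft takes 0.2 N m; it stays where left.
- shaft_seat (a point): On the shaft axis at the face plate, axes as the isolator's; the seated handle's origin comes here. Steel shaft 16 mm across, 19 mm high, its top 5 mm tapering to 11 mm; on one side a key 6 mm wide, out to 16 mm from the axis, 10 mm high. The key (where the seated bar points) starts 8 to 43 deg anticlockwise of ON; its angle is not reported: feel or see it.
- ear_eye (a point): Middle of the 10 mm eye of the fixed padlock ear, on its upper face, 10 mm above the face plate, at x = -24, y = +38 mm in the isolator's frame.
- rail_end (a point): End of the arc rail on the face plate (top edge): radius 71 to 75 mm round the shaft, 8 mm high, from 10 deg before ON to here, 9 deg past OFF. The pin under the hasp runs outside the rail, so the hasp swings out only with the handle at OFF.
- handle: Loose black handle, 0.20 to 0.35 kg, standing on its hub. Origin on the bore axis at the hub's underside, z up, x along the bar to its long end. Hub 56 mm across, 25 mm high. Bar 16 mm wide, x = -24 to +66, z = 24 to 54 mm, with the hasp under its long end: grip it over the hub (x = 0), fingers on the long sides, tips at z = 26 mm or higher.
- bore (a point): Middle of the bore's mouth (the handle's origin, same axes). Blind bore from below, 18 mm across, 20 mm deep, with one slot 7.5 mm wide towards the handle's +x for the key: it fits one way only. Wrongly turned, the handle rests on the key, 10 mm above the plate, centred by the shaft; when the slot meets the key (play about 3 deg) it drops 10 mm.
- hasp (a joint): Angle of the steel hasp leaf, rad: 0 folded in under the bar, 1.57 right out (its stop, square to the bar). Upright pivot on the handle at x = 38, y = 0 mm; it swings anticlockwise seen from above, to the handle's +y. Stiff (0.03 N m), stays where it is left.
- hasp_eye (a point): Middle of the 10 mm eye in the hasp leaf (4 mm thick), on its lower face, 24 mm from the pivot, 12 mm above the hub's underside. Over the ear's eye when the handle is at OFF and the hasp right out.
- hasp_stud (a point): Top of the round finger stud on the hasp, 44 mm from the pivot, 10 mm diameter, z = 16 to 42 mm above the hub's underside. Folded in: at x = 82, y = 0 of the handle, 11 mm clear of the bar's end; right out: x = 38, y = 44 mm. Below it a pin, 8 mm diameter, reaches down to z = 2 mm. Push it sideways with closed fingers or pinch it.
- tape: Bystander: roll of tape lying flat, 93 mm, 48 mm high; origin under its centre. Loose.
- timer: Bystander: small white lab timer, 66 x 64 x 18 mm; origin under its centre. Loose.
- petri_dish: Bystander: petri dish, 62 mm, 14 mm high; origin under its centre. Loose.

How it is judged:
By the outcome, as a careful person would: the job done as asked, in the order asked, and still so for the second after the job is handed in, with the robot touching nothing.
It also fails if it takes over 67 s, if anything falls off the work surface, if the arm or the gripper's body presses on something with over 40 N, if the wrist force passes 120 N, or if a joint passes its speed limit or range.

## Working session

There is one attempt and no reset: what is moved stays moved. The work goes in short steps, Python scripts to look and compute and a shell command to move; the robot and the scene stay as the last step left them, time stands still between calls to the robot, and variables do not carry over. Pictures are saved under pics/ and viewed, at most 10 in all, crops included, and the job is handed in when it is done.

```bash
ls; mkdir -p pics
cat > h.py <<'E'
from plant import ctrl
import numpy as np, cv2
from scipy.spatial.transform import Rotation as R
def snap(n,f):
    c=ctrl.read_camera(n); cv2.imwrite(f'pics/{f}.png',c['pixels'][:,:,::-1]); np.savez(f'pics/{f}.npz',**c); return c
def ray(c,u,v,z):
    d=R.from_quat(c['orientation']).as_matrix()@np.linalg.inv(c['camera_matrix'])@[u,v,1]
    o=np.array(c['xyz']); return o+d*(z-o[2])/d[2]
def proj(c,p):
    q=c['camera_matrix']@(R.from_quat(c['orientation']).as_matrix().T@(np.array(p)-c['xyz'])); return q[:2]/q[2]
def st():
    s=ctrl.get_state(); return s
E
python3 - <<'E'
from h import *
for n in('top','scene','wrist'):
    c=snap(n,n+'0'); print(n,np.round(c['xyz'],3),np.round(c['orientation'],3),c['camera_matrix'][0])
print(ctrl.get_state())
E
```

```text
inch.py
pics
plant.py
top [0.349 0.289 0.933] [-0.662  0.742 -0.08   0.07 ] [449.59452638   0.         279.94279147]
scene [-0.039  0.627  0.64 ] [-0.455  0.782 -0.373  0.206] [448.52871779   0.         281.06087654]
wrist [ 0.233 -0.637  0.373] [ 0.781 -0.608 -0.086  0.109] [330.54725858   0.         274.49712934]
{'time': 0.15, 'qpos': array([-1.47298865e+00,  2.87004954e-01,  1.57785236e+00, -2.61032994e-06,
        1.27864766e+00, -1.50007397e-01]), 'dq': array([-4.70241898e-05, -2.30735387e-03, -3.92376794e-03, -1.55405157e-03,
        8.15605777e-04, -1.23771990e-03]), 'joint_efforts': array([ 8.31158304e-04, -4.06604719e+01, -2.93142843e+01, -1.60985583e-04,
        3.93969181e-03,  4.73745885e-06]), 'eef_pos': array([ 0.16553944, -0.6538424 ,  0.23023012]), 'tcp_rot': array([ 9.92332777e-01,  1.23591040e-01,  2.37036467e-05, -9.55863730e-04]), 'contact_force': array([-0.08429562, -0.95932053,  0.07002668]), 'wrist_torque': array([ 0.01094167, -0.01063655,  0.04064689]), 'finger_force': 0.0, 'opening': 1.0006662767103738}
```

View pics/top0.png

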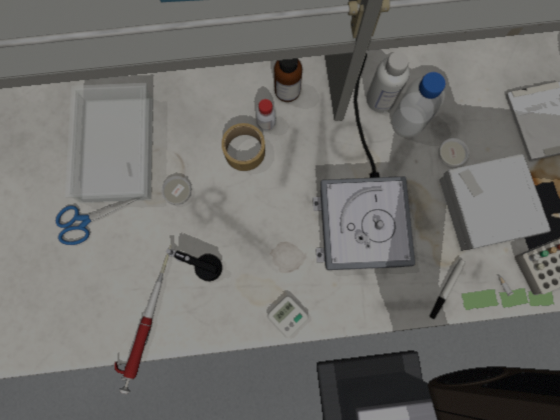

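View pics/scene0.png

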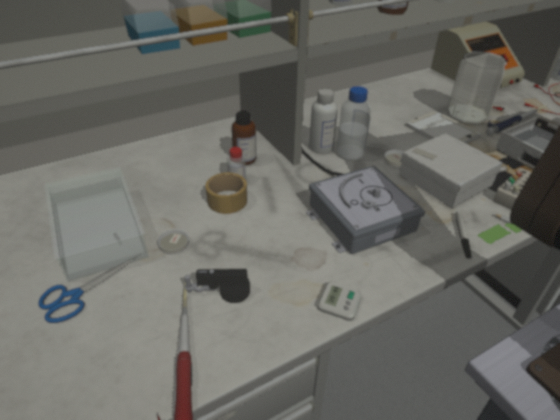

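The top view shows the isolator around (367,222), the handle hub at (207,266) with its bar pointing left to about (175,253), the tape at (244,147), the timer at (288,316) and the dish at (177,189). I'll enlarge the two that matter.

Run:
```python
from h import *
im=cv2.imread('pics/top0.png')
a=cv2.resize(im[165:285,305:425],(480,480),interpolation=cv2.INTER_CUBIC)
b=cv2.resize(im[235:295,150:230],(320,240),interpolation=cv2.INTER_CUBIC)
a2=np.zeros((480,800,3),np.uint8);a2[:,:480]=a;a2[:240,480:]=b
a2=cv2.convertScaleAbs(a2,alpha=1.6)
cv2.imwrite('pics/crop1.png',a2)
```

```text
(no output)
```

View pics/crop1.png

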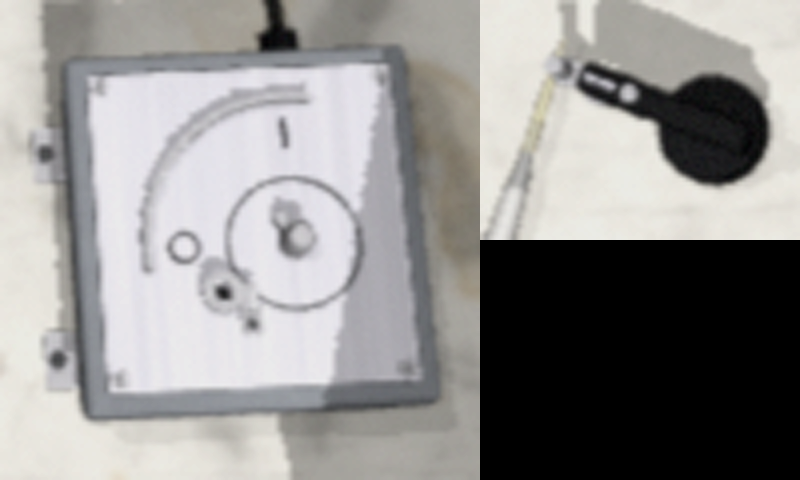

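The crop shows the plate circle centred at (294,243), the ON bar at (284,132), the OFF ring at (184,247) and the key near (285,212), roughly 15–20° anticlockwise of ON. In the right-hand part the hub is at (715,128) and the stud at (562,68).

```bash
python3 - <<'E'
from h import *
c=dict(np.load('pics/top0.npz'))
P=lambda x,y,z:ray(c,305+(x+.5)/4-.5,165+(y+.5)/4-.5,z)
H=lambda x,y,z:ray(c,150+(x-480+.5)/4-.5,235+(y+.5)/4-.5,z)
o=P(294,243,.065);print('circle',o)
# box corners: TL TR BR BL -> +x+y, +x-y, -x-y, -x+y
loc=np.array([[.101,.107],[.101,-.067],[-.081,-.067],[-.081,.107],[0,0],[-.024,.038]])
pts=np.array([P(*p)[:2] for p in [(68,60,.065),(404,50,.065),(440,400,.065),(88,418,.065),(294,243,.065),(223,291,.075)]])
w=loc-loc.mean(0);q=pts-pts.mean(0)
th=np.arctan2((w[:,0]*q[:,1]-w[:,1]*q[:,0]).sum(),(w*q).sum());Rm=np.array([[np.cos(th),-np.sin(th)],[np.sin(th),np.cos(th)]])
t=pts.mean(0)-Rm@loc.mean(0);print('iso',t,np.degrees(th),'res mm',np.round((pts-(loc@Rm.T+t))*1e3,1).tolist())
for n,p in dict(on=(284,132),off=(184,247)).items():
    d=P(*p,.065)-o; print(n,np.degrees(np.arctan2(d[1],d[0])))
k=P(285,212,.075)[:2]-t;print('key rel ON deg',np.degrees(np.arctan2(k[1],k[0])-th),np.hypot(*k))
h=H(715,128,.0125);h25=H(715,128,.025);s=H(561,67,.042);e=H(580,75,.054)
print('hub',h,h25,'stud',s,e,np.hypot(*(s-h25)[:2]))
d=(s-h25)[:2];print('handle yaw',np.degrees(np.arctan2(d[1],d[0])))
for n,p in dict(tape=(244,147,.048),timer=(288,316,.018),petri=(177,189,.014)).items():print(n,ray(c,*p))
im=cv2.imread('pics/top0.png');sub=im[235:295,150:230].max(2)<45
m=cv2.connectedComponentsWithStats(sub.astype(np.uint8));print(m[2],m[3]+[150,235])
E
cat >> h.py <<'E'
def delta(x,y,z,psi_deg):
    s=ctrl.get_state(); r=R.from_quat(s['tcp_rot'])
    cp=np.radians(psi_deg); M=np.array([[np.cos(cp),np.sin(cp),0],[np.sin(cp),-np.cos(cp),0],[0,0,-1.]])
    d=r.inv().apply(np.array([x,y,z])-s['eef_pos']); print('delta',np.round(d,4),'rot',np.round((r.inv()*R.from_matrix(M)).as_rotvec(),4))
def status():
    s=ctrl.get_state(); m=R.from_quat(s['tcp_rot']).as_matrix(); print('t',round(s['time'],2),'pos',np.round(s['eef_pos'],4),'psi',np.degrees(np.arctan2(m[1,0],m[0,0])).round(2),'F',np.round(s['contact_force'],1),'T',np.round(s['wrist_torque'],2),'op',round(s['opening'],3),'ff',round(s['finger_force'],1),'q',np.round(s['qpos'],2))
E
python3 -c "
from h import *
delta(.52,-.02,.231,62.6)"
```

```text
delta [ 4.991e-01 -5.275e-01  4.000e-04] rot [-0.0017 -0.0011 -0.8448]
```

The manual's scale: shifts go in shares of 0.8 m and turns go in shares of 2 rad. Converting my numbers, -0.5275 m / 0.8 = -0.6594, 0.5 m / 0.8 = 0.625, -0.845 rad / 2 = -0.4225.

```bash
echo '[{"trans": [0.625, -0.6594, 0], "r": [0, 0, -0.4225], "jaw": 1}, {"trans": [0.625, -0.6594, 0], "r": [0, 0, -0.4225], "jaw": 1}, {"trans": [0.625, -0.6594, 0], "r": [0, 0, -0.4225], "jaw": 1}, {"trans": [0.625, -0.6594, 0], "r": [0, 0, -0.4225], "jaw": 1}, {"trans": [0.625, -0.6594, 0], "r": [0, 0, -0.4225], "jaw": 1}, {"trans": [0.625, -0.6594, 0], "r": [0, 0, -0.4225], "jaw": 1}, {"trans": [0.625, -0.6594, 0], "r": [0, 0, -0.4225], "jaw": 1}, {"trans": [0.625, -0.6594, 0], "r": [0, 0, -0.4225], "jaw": 1}, {"trans": [0.625, -0.6594, 0], "r": [0, 0, -0.4225], "jaw": 1}, {"trans": [0.625, -0.6594, 0], "r": [0, 0, -0.4225], "jaw": 1}]' | python3 inch.py 40; echo '[{"jaw": 1}, {"jaw": 1}]' | python3 inch.py; python3 -c "
from h import *
status();delta(.4585-.03,.42-.05,.2,62.6)"
```

```text
time: 1.4
eef_pos: [0.4717, -0.1072, 0.2314]
tcp_rot: [0.854, 0.52, 0.0, 0.0]
contact_force: [0.8, -0.6, 0.3]
opening: 0.999
finger_force: 0.0
time: 1.65
eef_pos: [0.4709, -0.109, 0.231]
tcp_rot: [0.854, 0.52, -0.0, -0.0]
contact_force: [0.2, -0.2, 0.6]
opening: 0.999
finger_force: 0.0
t 1.65 pos [ 0.4709 -0.109   0.231 ] psi 62.67 F [ 0.2 -0.2  0.6] T [-0.01 -0.02 -0.  ] op 0.999 ff 0.0 q [-0.44 -0.15  2.03 -0.    1.25  0.04]
delta [ 0.4061 -0.2576  0.0309] rot [-0.0006  0.0005  0.0012]
```

To row units: 0.112 m / 0.8 = 0.14, 0.06 m / 0.8 = 0.075.

```bash
echo '[{"trans": [0.075, -0.0375, 0], "jaw": 1}, {"trans": [0.14, -0.08, 0], "jaw": 1}, {"trans": [0.14, -0.08, 0], "jaw": 1}, {"trans": [0.14, -0.08, 0], "jaw": 1}]' | python3 inch.py
python3 - <<'E'
from h import *
status();c=snap('wrist','w1');delta(.4285,.37,.2,62.6)
print(proj(c,(.4955,.0757,.065)),proj(c,(.4955,.0757,.084)))
im=cv2.imread('pics/w1.png');u,v=proj(c,(.4955,.0757,.065)).astype(int);print(u,v)
x0,y0=u-100,max(v-75,0)
cr=cv2.convertScaleAbs(cv2.resize(im[y0:y0+150,x0:x0+200],(800,600),interpolation=cv2.INTER_CUBIC),alpha=1.4);cv2.imwrite('pics/w1c.png',cr);print(x0,y0)
E
```

```text
time: 2.15
eef_pos: [0.4658, 0.0185, 0.2313]
tcp_rot: [0.855, 0.519, -0.0, 0.0]
contact_force: [-0.8, -0.2, 0.0]
opening: 1.004
finger_force: 0.0
t 2.15 pos [0.4658 0.0185 0.2313] psi 62.54 F [-0.8 -0.2  0. ] T [-0.07 -0.02 -0.01] op 1.004 ff 0.0 q [-0.18 -0.19  2.07 -0.    1.26  0.3 ]
delta [ 0.2948 -0.1958  0.0311] rot [ 0.0005  0.0005 -0.002 ]
[274.75951426 116.99296616] [274.79556632 117.41424846]
274 116
174 41
```

View pics/w1c.png

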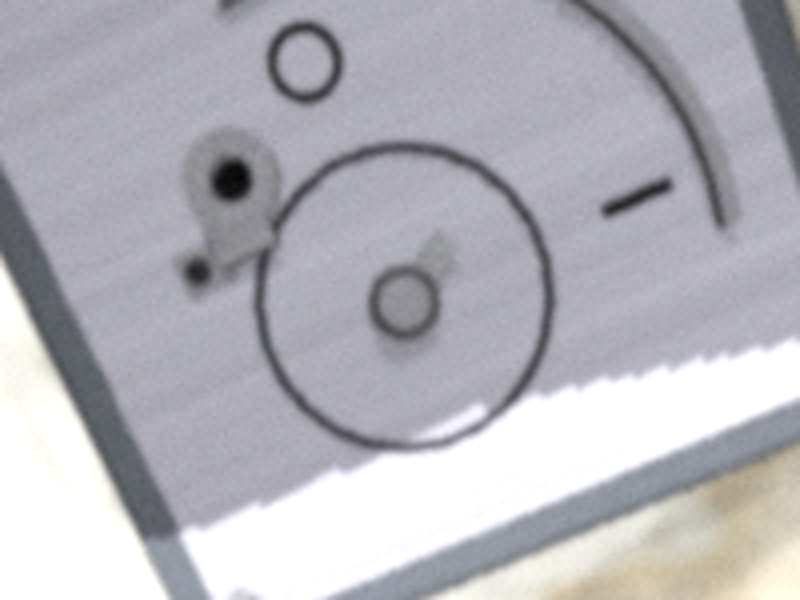

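Wrist view, as crop pixels: the circle centre is (406,297), the shaft top (405,302), the key tip about (447,241), the ON bar (638,197), the ear eye (231,179) and the OFF ring (306,62). Here the key looks further anticlockwise, about 30° from ON.

```bash
python3 - <<'E'
from h import *
c=dict(np.load('pics/w1.npz'))
P=lambda x,y,z:ray(c,174+(x+.5)/4-.5,41+(y+.5)/4-.5,z)[:2]
o=P(406,296.5,.065);st_=P(405,302,.084);on=P(638,197,.065)-o;off=P(306,62,.065)-o;ear=P(231,179,.075)-o;k=P(447,241,.075)-(o+st_)/2
a=lambda v:np.degrees(np.arctan2(v[1],v[0]))
print(o,st_,P(231,179,.075),'on',a(on),'off',a(off),'ear',a(ear),'(exp',a([-.024,.038]),')','key',a(k),np.hypot(*k),'rel',a(k)-a(on))
E
echo '[{"trans": [0.0625, -0.0413, 0.0063], "jaw": 1}, {"trans": [0.3688, -0.245, 0.0388], "jaw": 1}, {"trans": [0.3688, -0.245, 0.0388], "jaw": 1}, {"trans": [0.3688, -0.245, 0.0388], "jaw": 1}, {"trans": [0.3688, -0.245, 0.0388], "jaw": 1}, {"trans": [0.3688, -0.245, 0.0388], "jaw": 1}, {"trans": [0.3688, -0.245, 0.0388], "jaw": 1}, {"trans": [0.3688, -0.245, 0.0388], "jaw": 1}, {"trans": [0.3688, -0.245, 0.0388], "jaw": 1}]' | python3 inch.py
python3 - <<'E'
from h import *
status();c=snap('wrist','w2')
for p in [(.4585,.42,.0),(.4585,.42,.054),(.4955,.4905,.042)]:print(proj(c,p))
E
```

```text
[0.49669355 0.07728252] [0.49604648 0.07660612] [0.47474507 0.11603879] on -4.991893660453007 off 86.42632107428739 ear 119.52377379143287 (exp 122.27564431457762 ) key 26.095711169254397 0.015063525716858232 rel 31.087604829707402
time: 3.32
eef_pos: [0.4285, 0.3701, 0.2004]
tcp_rot: [0.855, 0.518, 0.0, 0.0]
contact_force: [0.4, -0.7, -0.1]
opening: 1.001
finger_force: 0.0
t 3.33 pos [0.4285 0.3701 0.2004] psi 62.45 F [ 0.4 -0.7 -0.1] T [ 0.01 -0.    0.03] op 1.001 ff 0.0 q [ 0.53  0.08  1.88 -0.    1.19  1.01]
[278.23881347 123.01080935]
[278.970816   125.28130646]
[279.37077527  24.77715939]
```

View pics/w2.png

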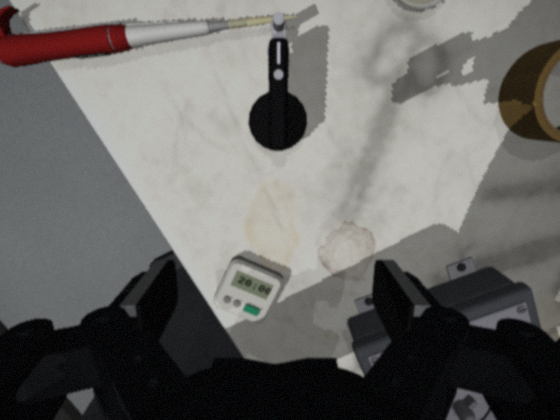

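The wrist view shows the hub at (277.5,120), the bar pointing straight up to about (279,40) and the stud at (279,20), close to prediction. The fingers have a clear path down.

Run:
```python
from h import *
c=dict(np.load('pics/w2.npz'))
h=ray(c,277.5,120,.02);s=ray(c,279,20,.042);print(h,s,np.degrees(np.arctan2(*(s-h)[1::-1])),np.hypot(*(s-h)[:2]))
delta(.4590,.4212,.030,62.3)
```

```text
[0.45926725 0.42350659 0.02      ] [0.49684111 0.49375625 0.042     ] 61.85937406810882 0.07966686558862836
delta [0.0593 0.0035 0.1705] rot [ 0.0003 -0.0001  0.0028]
```

To row units: 0.17 m / 0.8 = 0.2125, 0.06 m / 0.8 = 0.075.

```bash
echo '[{"trans": [0.0375, 0.0025, 0.0375], "jaw": 0.6}, {"trans": [0.075, 0.0038, 0.1], "jaw": 0.6}, {"trans": [0.075, 0.0038, 0.1625], "jaw": 0.6}, {"trans": [0.075, 0.0038, 0.2063], "jaw": 0.6}, {"trans": [0.075, 0.0038, 0.2125], "jaw": 0.6}, {"trans": [0.075, 0.0038, 0.2125], "jaw": 0.0}, {"trans": [0.075, 0.0038, 0.2125], "jaw": 0.0}, {"trans": [0.075, 0.0038, 0.2125], "jaw": 0.0}, {"trans": [0.075, 0.0038, 0.2125], "jaw": 0.0}, {"trans": [0.075, 0.0038, 0.2125], "jaw": 0.0}]' | python3 inch.py 70;python3 -c "
from h import *
status()"
```

```text
time: 4.62
eef_pos: [0.4596, 0.4245, 0.0332]
tcp_rot: [0.854, 0.52, 0.002, 0.0]
contact_force: [0.6, -2.1, 5.5]
opening: 0.171
finger_force: 70.3
t 4.62 pos [0.4596 0.4245 0.0332] psi 62.62 F [ 0.6 -2.1  5.5] T [-0.27  0.01 -0.02] op 0.171 ff 70.3 q [ 0.58  0.41  1.82 -0.    0.91  1.06]
```

To row units: -0.12 m / 0.8 = -0.15, -0.09 m / 0.8 = -0.1125.

```bash
echo '[{"trans": [0, 0, -0.0125], "jaw": 0}, {"trans": [0, 0, -0.05], "jaw": 0}, {"trans": [0, 0, -0.1125], "jaw": 0}, {"trans": [0, 0, -0.15], "jaw": 0}, {"trans": [0, 0, -0.15], "jaw": 0}]' | python3 inch.py;python3 -c "
from h import *
status();delta(.468,.022,.155,62.6);delta(.4960,.0765,.155,13)"
```

```text
time: 5.25
eef_pos: [0.4589, 0.4248, 0.1535]
tcp_rot: [0.854, 0.52, 0.003, -0.0]
contact_force: [0.9, -0.2, -2.5]
opening: 0.17
finger_force: 69.1
t 5.25 pos [0.4589 0.4248 0.1535] psi 62.63 F [ 0.9 -0.2 -2.5] T [-0.04 -0.06  0.02] op 0.17 ff 69.1 q [0.58 0.25 1.77 0.   1.12 1.06]
delta [-0.3535  0.1933 -0.0029] rot [ 0.0027 -0.0054  0.0004]
delta [-0.2922  0.1931 -0.0026] rot [ 2.000e-04 -6.300e-03  8.661e-01]
```

To row units: -0.292 m / 0.8 = -0.365, 0.193 m / 0.8 = 0.2413, 0.866 rad / 2 = 0.433.

```bash
echo '[{"trans": [-0.05, 0.0325, -0.0038], "r": [0, 0, 0.05], "jaw": 0}, {"trans": [-0.365, 0.2413, -0.0038], "r": [0, 0, 0.433], "jaw": 0}, {"trans": [-0.365, 0.2413, -0.0038], "r": [0, 0, 0.433], "jaw": 0}, {"trans": [-0.365, 0.2413, -0.0038], "r": [0, 0, 0.433], "jaw": 0}, {"trans": [-0.365, 0.2413, -0.0038], "r": [0, 0, 0.433], "jaw": 0}, {"trans": [-0.365, 0.2413, -0.0038], "r": [0, 0, 0.433], "jaw": 0}, {"trans": [-0.365, 0.2413, -0.0038], "r": [0, 0, 0.433], "jaw": 0}, {"trans": [-0.365, 0.2413, -0.0038], "r": [0, 0, 0.433], "jaw": 0}, {"trans": [-0.365, 0.2413, -0.0038], "r": [0, 0, 0.433], "jaw": 0}]' | python3 inch.py;python3 - <<'E'
from h import *
status();delta(.4960,.0765,.155,13);snap('wrist','w3')
c=snap('top','t3')
im=cv2.imread('pics/top0.png')
a=np.hstack([cv2.resize(cv2.imread('pics/w3.png'),(480,360)),cv2.resize(cv2.imread('pics/t3.png')[170:290,310:416],(318,360))]);cv2.imwrite('pics/c3.png',cv2.convertScaleAbs(a,alpha=1.5))
E
```

```text
time: 6.38
eef_pos: [0.494, 0.0769, 0.1523]
tcp_rot: [0.993, 0.114, -0.001, -0.0]
contact_force: [-0.6, -0.1, -1.8]
opening: 0.169
finger_force: 69.3
t 6.38 pos [0.494  0.0769 0.1523] psi 13.1 F [-0.6 -0.1 -1.8] T [ 0.01  0.01 -0.03] op 0.169 ff 69.3 q [-0.05 -0.02  2.07  0.    1.09  1.29]
delta [ 0.0019  0.0008 -0.0027] rot [-0.0009  0.0018  0.0017]
```

View pics/c3.png

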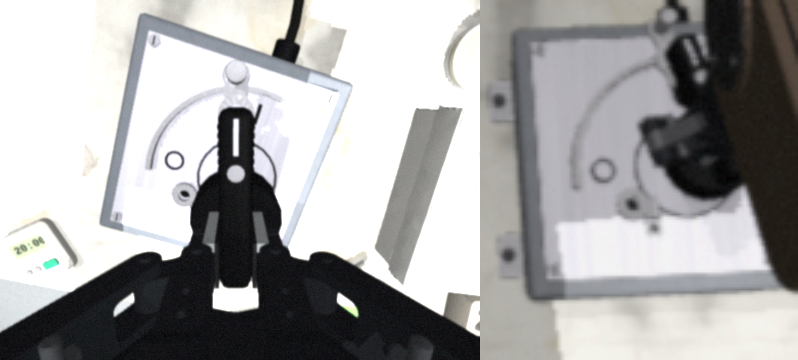

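The handle is held squarely: the stud is at crop (236,70), the hub is about (236,203) and the bar end is (236,108). I'll work out the bore's offset from the tool.

Run:
```python
from h import *
c=dict(np.load('pics/w3.npz'));s=ctrl.get_state();r=R.from_quat(s['tcp_rot']);f=560/480
for n,u,v,z in [('stud82',236,70,.042),('end66',236,108,.054),('hub',236,203,.025)]:
    p=ray(c,u*f,v*f,.119+z); print(n,r.inv().apply(p-s['eef_pos']))
delta(.4962,.0768,.13,13)
```

```text
stud82 [ 0.08002902  0.00022613 -0.00822013]
end66 [ 0.06411241  0.00020367 -0.02020717]
hub [0.01005156 0.00028436 0.00883681]
delta [0.0018 0.0006 0.0228] rot [-0.0004  0.0008  0.0021]
```

To row units: 0.047 m / 0.8 = 0.0588, 0.03 m / 0.8 = 0.0375.

```bash
echo '[{"trans": [0.005, 0.0008, 0.0125], "jaw": 0}, {"trans": [0.005, 0.0008, 0.035], "jaw": 0}, {"trans": [0.005, 0.0008, 0.0375], "jaw": 0}, {"trans": [0.005, 0.0008, 0.045], "jaw": 0}, {"trans": [0.005, 0.0008, 0.0525], "jaw": 0}, {"trans": [0.005, 0.0008, 0.0575], "jaw": 0}, {"trans": [0.005, 0.0008, 0.0588], "jaw": 0}]' | python3 inch.py;python3 -c "
from h import *
status()"
```

```text
time: 7.35
eef_pos: [0.4989, 0.0762, 0.1077]
tcp_rot: [0.994, 0.113, -0.001, -0.0]
contact_force: [-4.5, 0.9, 7.8]
opening: 0.175
finger_force: 70.9
t 7.35 pos [0.4989 0.0762 0.1077] psi 12.99 F [-4.5  0.9  7.8] T [0.26 1.04 0.02] op 0.175 ff 70.9 q [-0.05  0.05  2.09  0.    1.    1.29]
```

Resting on the key (TCP z 0.108), centred by the shaft. Now press and sweep anticlockwise.

To row units: 0.003 m / 0.8 = 0.0038, -0.001 m / 0.8 = -0.0013, -0.15 rad / 2 = -0.075.

```bash
echo '[{"trans": [-0.0013, 0, 0.0025], "r": [0, 0, -0.015], "jaw": 0}, {"trans": [-0.0013, 0, 0.0038], "r": [0, 0, -0.035], "jaw": 0}, {"trans": [-0.0013, 0, 0.0038], "r": [0, 0, -0.055], "jaw": 0}, {"trans": [-0.0013, 0, 0.0038], "r": [0, 0, -0.075], "jaw": 0}]' | python3 inch.py;python3 -c "
from h import *
status()"
```

```text
time: 7.85
eef_pos: [0.4992, 0.0767, 0.1072]
tcp_rot: [0.982, 0.187, 0.001, -0.001]
contact_force: [-7.1, 2.8, 13.1]
opening: 0.17
finger_force: 71.6
t 7.85 pos [0.4992 0.0767 0.1072] psi 21.58 F [-7.1  2.8 13.1] T [ 0.66  1.22 -0.11] op 0.17 ff 71.6 q [-0.05  0.05  2.09  0.    1.    1.14]
```

To row units: -0.09 rad / 2 = -0.045.

```bash
echo '[{"r": [0, 0, -0.015], "jaw": 0}, {"r": [0, 0, -0.03], "jaw": 0}, {"r": [0, 0, -0.045], "jaw": 0}]' | python3 inch.py;python3 -c "
from h import *
status()"
```

```text
time: 8.22
eef_pos: [0.4982, 0.0768, 0.104]
tcp_rot: [0.973, 0.232, 0.001, -0.001]
contact_force: [-0.6, 3.9, -0.6]
opening: 0.166
finger_force: 69.8
t 8.22 pos [0.4982 0.0768 0.104 ] psi 26.79 F [-0.6  3.9 -0.6] T [0.99 0.16 0.06] op 0.166 ff 69.8 q [-0.05  0.06  2.09  0.    0.99  1.05]
```

It has begun to drop at about 27°, which matches the wrist estimate. Pressing it home.

To row units: 0.008 m / 0.8 = 0.01, 0.004 m / 0.8 = 0.005, -0.02 rad / 2 = -0.01.

```bash
echo '[{"trans": [0, 0, 0.005], "jaw": 0}, {"trans": [0, 0, 0.01], "jaw": 0}, {"trans": [0, 0, 0.01], "r": [0, 0, -0.01], "jaw": 0}, {"trans": [0, 0, 0.01], "jaw": 0}]' | python3 inch.py;python3 -c "
from h import *
status()"
```

```text
time: 8.72
eef_pos: [0.4979, 0.0765, 0.0981]
tcp_rot: [0.973, 0.232, -0.001, -0.001]
contact_force: [-9.5, 5.4, 15.8]
opening: 0.169
finger_force: 72.0
t 8.72 pos [0.4979 0.0765 0.0981] psi 26.78 F [-9.5  5.4 15.8] T [1.14 1.58 0.23] op 0.169 ff 72.0 q [-0.05  0.07  2.09  0.    0.98  1.05]
```

Fully home (z 0.098). Now turn to OFF.

To row units: -0.003 m / 0.8 = -0.0038, -0.002 m / 0.8 = -0.0025, -0.98 rad / 2 = -0.49.

```bash
echo '[{"trans": [-0.0006, -0.0013, -0.0025], "r": [0, 0, -0.05], "jaw": 0}, {"trans": [-0.0013, -0.0019, -0.0025], "r": [0, 0, -0.1], "jaw": 0}, {"trans": [-0.0013, -0.0025, -0.0025], "r": [0, 0, -0.15], "jaw": 0}, {"trans": [-0.0016, -0.0025, -0.0025], "r": [0, 0, -0.2], "jaw": 0}, {"trans": [-0.0019, -0.0031, -0.0025], "r": [0, 0, -0.25], "jaw": 0}, {"trans": [-0.002, -0.0031, -0.0025], "r": [0, 0, -0.3], "jaw": 0}, {"trans": [-0.0023, -0.0038, -0.0025], "r": [0, 0, -0.35], "jaw": 0}, {"trans": [-0.0023, -0.0038, -0.0025], "r": [0, 0, -0.4], "jaw": 0}, {"trans": [-0.0023, -0.0038, -0.0025], "r": [0, 0, -0.45], "jaw": 0}, {"trans": [-0.0023, -0.0038, -0.0025], "r": [0, 0, -0.49], "jaw": 0}]' | python3 inch.py;python3 -c "
from h import *
status()"
```

```text
time: 9.98
eef_pos: [0.4973, 0.0778, 0.0982]
tcp_rot: [0.749, 0.662, 0.003, 0.002]
contact_force: [2.9, 3.2, -0.3]
opening: 0.171
finger_force: 69.8
t 9.97 pos [0.4973 0.0778 0.0982] psi 82.92 F [ 2.9  3.2 -0.3] T [ 0.74 -0.37 -0.29] op 0.171 ff 69.8 q [-0.05  0.06  2.1   0.    0.98  0.08]
```

To row units: 0.001 m / 0.8 = 0.0013, -0.08 rad / 2 = -0.04.

```bash
echo '[{"trans": [0, 0, 0.0013], "r": [0, 0, -0.0125], "jaw": 0}, {"trans": [0, 0, 0.0013], "r": [0, 0, -0.025], "jaw": 0}, {"trans": [0, 0, 0.0013], "r": [0, 0, -0.035], "jaw": 0}, {"trans": [0, 0, 0.0013], "r": [0, 0, -0.04], "jaw": 0}]' | python3 inch.py;python3 -c "
from h import *
status()"
```

```text
time: 10.48
eef_pos: [0.4973, 0.0779, 0.0982]
tcp_rot: [0.723, 0.691, 0.002, 0.002]
contact_force: [2.1, 4.5, 5.5]
opening: 0.172
finger_force: 70.7
t 10.47 pos [0.4973 0.0779 0.0982] psi 87.39 F [2.1 4.5 5.5] T [ 0.88 -0.24 -0.32] op 0.172 ff 70.7 q [-0.05  0.06  2.1   0.    0.98 -0.  ]
```

To row units: -0.04 rad / 2 = -0.02.

```bash
echo '[{"r": [0, 0, -0.01], "jaw": 0}, {"r": [0, 0, -0.02], "jaw": 0}, {"r": [0, 0, -0.02], "jaw": 0}]' | python3 inch.py;python3 -c "
from h import *
status()"
```

```text
time: 10.85
eef_pos: [0.4972, 0.0779, 0.0982]
tcp_rot: [0.709, 0.705, 0.002, 0.002]
contact_force: [2.4, 4.3, 5.9]
opening: 0.171
finger_force: 70.6
t 10.85 pos [0.4972 0.0779 0.0982] psi 89.68 F [2.4 4.3 5.9] T [ 0.89 -0.23 -0.24] op 0.171 ff 70.6 q [-0.05  0.06  2.1   0.    0.98 -0.04]
```

No firm stop felt yet, so I'll look.

Run:
```python
from h import *
status();c=snap('wrist','w4')
cv2.imwrite('pics/w4c.png',cv2.convertScaleAbs(cv2.resize(cv2.imread('pics/w4.png')[0:320,100:480],(713,600)),alpha=1.4))
```

```text
t 10.85 pos [0.4972 0.0779 0.0982] psi 89.68 F [2.4 4.3 5.9] T [ 0.89 -0.23 -0.24] op 0.171 ff 70.6 q [-0.05  0.06  2.1   0.    0.98 -0.04]
```

View pics/w4c.png

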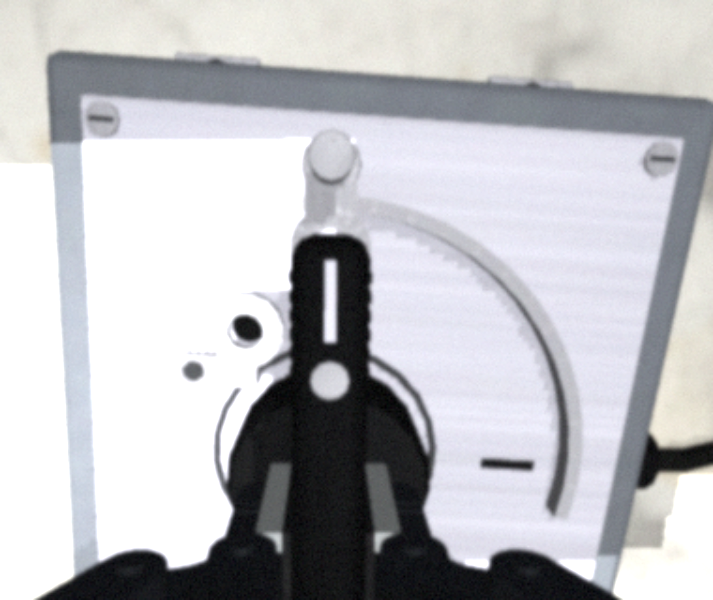

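The handle bar and stud (331,155) line up with the tool, with the rail end at about (350,210). The handle is close to OFF, and the slot play explains the 3° lead. I'll creep on until I feel the stop.

To row units: -0.03 rad / 2 = -0.015.

```bash
echo '[{"r": [0, 0, -0.01], "jaw": 0}, {"r": [0, 0, -0.015], "jaw": 0}, {"r": [0, 0, -0.015], "jaw": 0}]' | python3 inch.py | tail -0;python3 -c "
from h import *
status()"; echo '[{"r": [0, 0, -0.0075], "jaw": 0}, {"r": [0, 0, -0.0125], "jaw": 0}, {"r": [0, 0, -0.0125], "jaw": 0}]' | python3 inch.py | tail -0;python3 -c "
from h import *
status()"
```

```text
t 11.28 pos [0.4971 0.078  0.0982] psi 91.39 F [2.3 5.4 6.1] T [ 0.9  -0.21 -0.28] op 0.166 ff 70.7 q [-0.05  0.06  2.1   0.    0.98 -0.07]
t 11.65 pos [0.4971 0.078  0.0982] psi 92.82 F [1.  5.3 5.3] T [ 0.96 -0.17 -0.32] op 0.168 ff 70.7 q [-0.05  0.06  2.1   0.    0.98 -0.1 ]Exception ignored on flushing sys.stdout:
BrokenPipeError: [Errno 32] Broken pipe
Exception ignored on flushing sys.stdout:
BrokenPipeError: [Errno 32] Broken pipe
```

```bash
cat > bar.py <<'E'
from h import *
import sys
def bar(f):
    c=dict(np.load(f'pics/{f}.npz'));g=c['pixels'].max(2)
    sub=(g[130:195,230:330]<60)
    L=[];Rr=[];rows=[]
    for i,r in enumerate(sub):
        j=np.flatnonzero(r)
        if len(j)>10: L.append(j[0]+230);Rr.append(j[-1]+230);rows.append(i+130)
    print(rows[0],rows[-1],L[::8],Rr[::8])
    L,Rr,rows=map(np.array,(L,Rr,rows));k=(Rr-L<50)&(Rr-L>30)
    m=np.polyfit(rows[k],(L+Rr)[k]/2,1)
    v0,v1=rows[k][0],rows[k][-1]
    d=ray(c,np.polyval(m,v0),v0,.119)-ray(c,np.polyval(m,v1),v1,.119)
    print(f,'bar deg',np.degrees(np.arctan2(d[1],d[0])),m)
    return c
if __name__=='__main__':
    snap('wrist','w5');status()
    for f in('w4','w5'):bar(f)
    c=dict(np.load('pics/w4.npz'))
    P=lambda x,y,z:ray(c,100+x/1.876,y/1.875,z)[:2]
    a=lambda v:np.degrees(np.arctan2(v[1],v[0]))
    print('box top edge',a(P(50,52,.065)-P(713,98,.065)),'plate screws',a(P(103,119,.065)-P(661,158,.065)),'ON bar',a(P(533,466,.065)-P(482,463,.065)),'stud',P(331,155,.107),'ear',P(246,330,.075),'on',P(507,464.5,.065))
E
python3 bar.py
```

```text
t 11.7 pos [0.4971 0.078  0.0982] psi 92.82 F [2.3 5.3 6. ] T [ 0.94 -0.16 -0.27] op 0.173 ff 70.7 q [-0.05  0.06  2.1   0.    0.98 -0.1 ]
130 194 [np.int64(259), np.int64(256), np.int64(255), np.int64(256), np.int64(256), np.int64(230), np.int64(230), np.int64(255), np.int64(256)] [np.int64(293), np.int64(296), np.int64(297), np.int64(296), np.int64(295), np.int64(296), np.int64(296), np.int64(295), np.int64(303)]
w4 bar deg 89.34290961711037 [-6.86337955e-03  2.76732472e+02]
130 194 [np.int64(260), np.int64(256), np.int64(255), np.int64(256), np.int64(256), np.int64(230), np.int64(234), np.int64(255), np.int64(256)] [np.int64(293), np.int64(296), np.int64(299), np.int64(296), np.int64(295), np.int64(296), np.int64(296), np.int64(295), np.int64(295)]
w5 bar deg 91.59411931574154 [-2.26595214e-02  2.79569803e+02]
box top edge 176.1392557140184 plate screws 175.98856687759195 ON bar -4.071895077819933 stud [0.49784542 0.15842969] ear [0.47494668 0.11631008] on [0.55211252 0.07191642]
```

Box yaw is about −4.0°, so OFF is at 86°. The bar is at 91.6°, so it is past OFF by the slot and bore play. The shaft is against its stop. Bring the bar back to 86°, release and lift.

To row units: -0.06 m / 0.8 = -0.075, -0.03 m / 0.8 = -0.0375, 0.113 rad / 2 = 0.0565.

```bash
echo '[{"trans": [0, 0, -0.0013], "r": [0, 0, 0.025], "jaw": 0}, {"trans": [0, 0.0006, -0.0013], "r": [0, 0, 0.05], "jaw": 0}, {"trans": [0, 0.001, -0.0013], "r": [0, 0, 0.0565], "jaw": 0}, {"trans": [0, 0.001, -0.0013], "r": [0, 0, 0.0565], "jaw": 0}, {"trans": [0, 0.001, -0.0013], "r": [0, 0, 0.0565], "jaw": 0.4}, {"trans": [0, 0.001, -0.0013], "r": [0, 0, 0.0565], "jaw": 0.4}, {"trans": [0, 0.001, -0.0013], "r": [0, 0, 0.0565], "jaw": 0.4}, {"trans": [0, 0.001, -0.0375], "r": [0, 0, 0.0565], "jaw": 0.4}, {"trans": [0, 0.001, -0.075], "r": [0, 0, 0.0565], "jaw": 0.4}, {"trans": [0, 0.001, -0.075], "r": [0, 0, 0.0565], "jaw": 0.4}]' | python3 inch.py;python3 - <<'E'
from h import *
snap('wrist','w6');status()
delta(.5019,.1585,.16,86)
cv2.imwrite('pics/w6c.png',cv2.convertScaleAbs(cv2.resize(cv2.imread('pics/w6.png')[0:320,100:480],(713,600)),alpha=1.4))
E
```

```text
time: 12.95
eef_pos: [0.4976, 0.0775, 0.1589]
tcp_rot: [0.729, 0.685, 0.002, 0.002]
contact_force: [0.6, 0.5, 0.4]
opening: 0.402
finger_force: 0.0
t 13.0 pos [0.4963 0.0776 0.157 ] psi 86.46 F [ 0.1 -0.8  0.1] T [-0.01  0.01 -0.01] op 0.4 ff 0.0 q [-0.05 -0.02  2.06 -0.    1.1   0.01]
delta [ 0.0811  0.0006 -0.003 ] rot [0.0022 0.0002 0.008 ]
```

View pics/w6c.png

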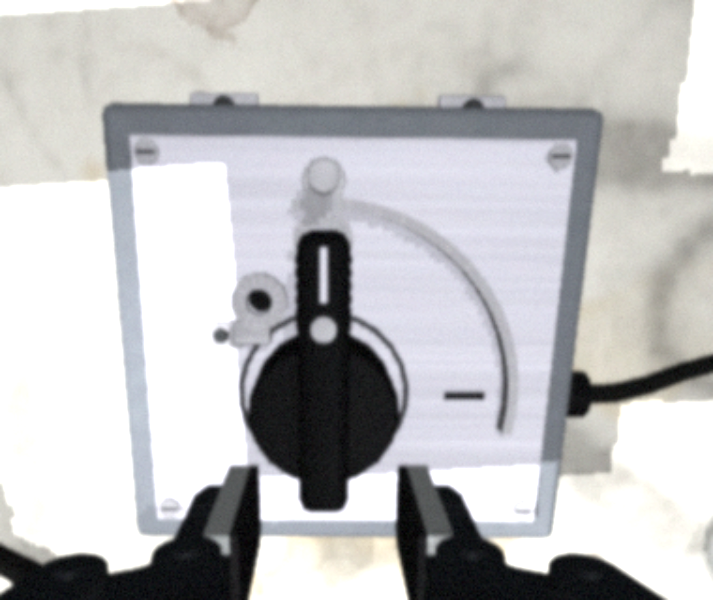

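The handle is home with the bar parallel to the box sides (OFF), the stud at (323,177), the pivot at (323,330) and the ear eye at (260,300).

Run:
```python
from h import *
c=dict(np.load('pics/w6.npz'));s=ctrl.get_state();r=R.from_quat(s['tcp_rot'])
a=lambda v:np.degrees(np.arctan2(v[1],v[0]))
P=lambda x,y,z:ray(c,100+x/1.876,y/1.875,z)
p=P(323,330,.119);st_=P(323,177,.107);print('pivot',p,'stud',st_,'ear',P(260,300,.075),'dir',a(st_-p),np.hypot(*(st_-p)[:2]))
print('box',a(P(147,151,.065)-P(560,156,.065)),a(P(170,507,.065)-P(522,511,.065)),'bar',a(P(323,240,.119)-P(323.5,505,.119)))
print('stud in tool',r.inv().apply(st_-s['eef_pos']))
```

```text
pivot [0.49820511 0.11251968 0.119     ] stud [0.50099677 0.15640379 0.107     ] ear [0.47533796 0.11662488 0.075     ] dir 86.36007708754346 0.04397281932222523
box 175.83663997274937 175.56271291322483 bar 86.46024733758061
stud in tool [ 0.07894807 -0.00026514  0.04996469]
```

To row units: 0.082 m / 0.8 = 0.1025, 0.068 m / 0.8 = 0.085.

```bash
echo '[{"trans": [0.0563, 0, 0], "jaw": 0.4}, {"trans": [0.1025, 0, 0], "jaw": 0.4}, {"trans": [0.1025, 0, 0.025], "jaw": 0.4}, {"trans": [0.1025, 0, 0.0625], "jaw": 0.4}, {"trans": [0.1025, 0, 0.085], "jaw": 0.4}, {"trans": [0.1025, 0, 0.085], "jaw": 0.0}, {"trans": [0.1025, 0, 0.085], "jaw": 0.0}, {"trans": [0.1025, 0, 0.085], "jaw": 0.0}, {"trans": [0.1025, 0, 0.085], "jaw": 0.0}]' | python3 inch.py 25;python3 -c "
from h import *
status()"
```

```text
time: 14.12
eef_pos: [0.5011, 0.1595, 0.0889]
tcp_rot: [0.729, 0.685, 0.0, 0.0]
contact_force: [-0.5, 0.0, -2.6]
opening: 0.104
finger_force: 24.6
t 14.12 pos [0.5011 0.1595 0.0889] psi 86.44 F [-0.5  0.  -2.6] T [ 0.01 -0.02 -0.07] op 0.104 ff 24.6 q [ 0.12  0.13  2.05 -0.    0.97  0.18]
```

The manual's scale: shifts go in shares of 0.8 m and turns go in shares of 2 rad. Converting my numbers, -0.0467 m / 0.8 = -0.0584, -0.0453 m / 0.8 = -0.0566, -1.45 rad / 2 = -0.725.

```bash
echo '[{"trans": [-0.0008, -0.0094, 0], "r": [0, 0, -0.08], "jaw": 0}, {"trans": [-0.0031, -0.019, 0], "r": [0, 0, -0.165], "jaw": 0}, {"trans": [-0.0073, -0.0281, 0], "r": [0, 0, -0.25], "jaw": 0}, {"trans": [-0.0124, -0.036, 0], "r": [0, 0, -0.33], "jaw": 0}, {"trans": [-0.0186, -0.043, 0], "r": [0, 0, -0.41], "jaw": 0}, {"trans": [-0.026, -0.0488, 0], "r": [0, 0, -0.49], "jaw": 0}, {"trans": [-0.0343, -0.0534, 0], "r": [0, 0, -0.57], "jaw": 0}, {"trans": [-0.043, -0.0566, 0], "r": [0, 0, -0.65], "jaw": 0}, {"trans": [-0.0516, -0.0584, 0], "r": [0, 0, -0.725], "jaw": 0}, {"trans": [-0.0516, -0.0584, 0], "r": [0, 0, -0.725], "jaw": 0}]' | python3 inch.py;python3 -c "
from h import *
status()
snap('wrist','w7')
delta(.4982+.047*np.cos(np.radians(177.5)),.1125+.047*np.sin(np.radians(177.5)),.0889,177.5)"
```

```text
time: 15.38
eef_pos: [0.452, 0.1211, 0.0887]
tcp_rot: [0.092, 0.996, 0.0, 0.001]
contact_force: [1.9, -0.4, -2.8]
opening: 0.101
finger_force: 24.6
t 15.38 pos [0.452  0.1211 0.0887] psi 169.4 F [ 1.9 -0.4 -2.8] T [ 0.05 -0.12  0.02] op 0.101 ff 24.6 q [ 0.04 -0.    2.18  0.    0.96 -1.34]
delta [-0.0004 -0.0066 -0.0002] rot [ 0.0002  0.0013 -0.142 ]
```

To row units: -0.0066 m / 0.8 = -0.0083, -0.006 m / 0.8 = -0.0075, -0.142 rad / 2 = -0.071.

```bash
echo '[{"trans": [-0.0003, -0.0038, 0], "r": [0, 0, -0.035], "jaw": 0}, {"trans": [-0.0005, -0.0075, 0], "r": [0, 0, -0.06], "jaw": 0}, {"trans": [-0.0005, -0.0083, 0], "r": [0, 0, -0.071], "jaw": 0}, {"trans": [-0.0005, -0.0083, 0], "r": [0, 0, -0.071], "jaw": 0}]' | python3 inch.py;python3 -c "
from h import *
status()"
```

```text
time: 15.92
eef_pos: [0.4511, 0.1148, 0.0885]
tcp_rot: [0.021, 1.0, 0.0, 0.0]
contact_force: [0.7, 1.4, -2.7]
opening: 0.105
finger_force: 24.6
t 15.93 pos [0.4511 0.1148 0.0885] psi 177.59 F [ 0.7  1.4 -2.7] T [ 0.14 -0.08  0.04] op 0.105 ff 24.6 q [ 0.03 -0.01  2.19  0.    0.96 -1.5 ]
```

To row units: -0.0015 m / 0.8 = -0.0019, -0.001 m / 0.8 = -0.0013.

```bash
echo '[{"trans": [0, -0.0013, 0], "jaw": 0}, {"trans": [0, -0.0019, 0], "jaw": 0}, {"trans": [0, -0.0019, 0], "jaw": 0}]' | python3 inch.py;python3 -c "
from h import *
status()"
```

```text
time: 16.3
eef_pos: [0.4509, 0.1135, 0.0885]
tcp_rot: [0.021, 1.0, 0.0, 0.0]
contact_force: [-0.0, 3.3, -0.7]
opening: 0.101
finger_force: 24.7
t 16.3 pos [0.4509 0.1135 0.0885] psi 177.65 F [-0.   3.3 -0.7] T [ 0.59 -0.07  0.1 ] op 0.101 ff 24.7 q [ 0.03 -0.01  2.19  0.    0.96 -1.5 ]
```

To row units: -0.13 m / 0.8 = -0.1625, -0.08 m / 0.8 = -0.1.

```bash
echo '[{"trans": [0, 0.0013, 0], "jaw": 0.35}, {"trans": [0, 0.0013, 0], "jaw": 0.35}, {"trans": [0, 0.0013, 0], "jaw": 0.35}, {"trans": [0, 0.0013, -0.0375], "jaw": 0.35}, {"trans": [0, 0.0013, -0.1], "jaw": 0.35}, {"trans": [-0.0625, 0.0013, -0.1375], "jaw": 0.35}, {"trans": [-0.125, 0.0013, -0.1375], "jaw": 0.35}, {"trans": [-0.1625, 0.0013, -0.1375], "jaw": 0.35}, {"trans": [-0.1625, 0.0013, -0.1375], "jaw": 0.35}]' | python3 inch.py;python3 - <<'E'
from h import *
snap('wrist','w8');status()
cv2.imwrite('pics/w8c.png',cv2.convertScaleAbs(cv2.resize(cv2.imread('pics/w8.png')[0:320,100:480],(713,600)),alpha=1.4))
E
```

```text
time: 17.42
eef_pos: [0.5819, 0.1083, 0.1981]
tcp_rot: [0.021, 1.0, -0.0, -0.0]
contact_force: [-0.9, 1.1, 0.5]
opening: 0.354
finger_force: 0.0
t 17.48 pos [0.5806 0.1086 0.1977] psi 177.64 F [-0.1 -0.4  0.9] T [ 0.04 -0.06 -0.  ] op 0.35 ff 0.0 q [ 0.01  0.13  1.82 -0.    1.19 -1.52]
```

View pics/w8c.png

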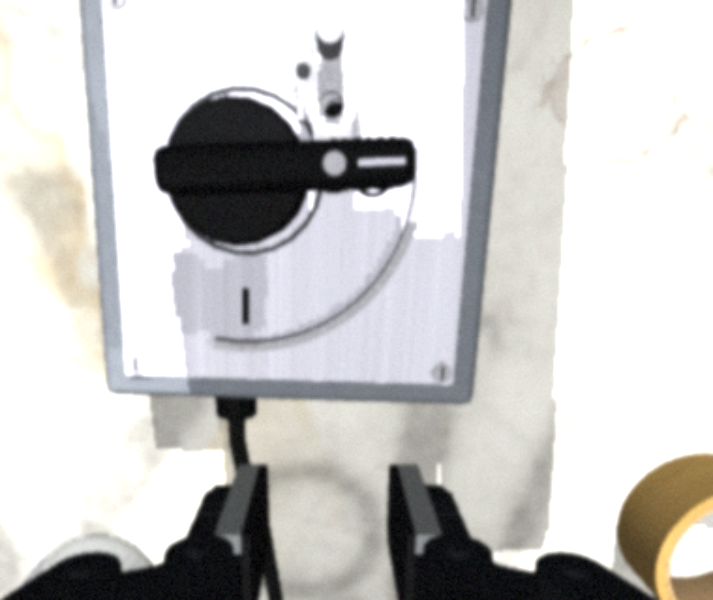

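The hasp is out, with its eye near (333,103) over the ear. The bar (160,167)→(412,161) sits a few degrees anticlockwise of OFF because of the slot play, so I'll measure that.

Run:
```python
from h import *
c=dict(np.load('pics/w8.npz'))
a=lambda v:np.degrees(np.arctan2(v[1],v[0]))%360
P=lambda x,y,z:ray(c,100+x/1.876,y/1.875,z)
p=P(334.5,163,.119);s=P(329,33,.107);print('pivot',p,'stud',s,'hasp dir',a(s-p),np.hypot(*(s-p)[:2]),'eye',P(333,103,.081))
print('bar',a(P(412,161,.119)-P(160,167,.119)),'box',a(P(470,401,.065)-P(110,390,.065)),'onbar',a(P(245.5,322,.065)-P(245.5,290,.065)))
delta(.4963,.0780,.160,86.0);delta(.4963,.0780,.0992,86.0)
```

```text
pivot [0.49693607 0.11417403 0.119     ] stud [0.45471205 0.11406243 0.107     ] hasp dir 180.1514385552635 0.042224169713250756 eye [0.47262466 0.11492755 0.081     ]
bar 88.90505102719884 box 85.79892300612373 onbar 355.5293621261963
delta [ 0.0829 -0.034   0.0379] rot [-1.5000e-03 -1.1000e-03  1.5994e+00]
delta [ 0.0828 -0.034   0.0987] rot [-1.5000e-03 -1.1000e-03  1.5994e+00]
```

The bar is 3° past OFF and the hasp is at its stop. Closing square on the bar at 86° will take up the play.

To row units: 0.083 m / 0.8 = 0.1038, 0.036 m / 0.8 = 0.045, 1.6 rad / 2 = 0.8.

```bash
echo '[{"trans": [0.1038, -0.0425, 0.045], "r": [0, 0, 0.8], "jaw": 0.45}, {"trans": [0.1038, -0.0425, 0.045], "r": [0, 0, 0.8], "jaw": 0.45}, {"trans": [0.1038, -0.0425, 0.045], "r": [0, 0, 0.8], "jaw": 0.45}, {"trans": [0.1038, -0.0425, 0.045], "r": [0, 0, 0.8], "jaw": 0.45}, {"trans": [0.1038, -0.0425, 0.045], "r": [0, 0, 0.8], "jaw": 0.45}, {"trans": [0.1038, -0.0425, 0.045], "r": [0, 0, 0.8], "jaw": 0.45}, {"trans": [0.1038, -0.0425, 0.045], "r": [0, 0, 0.8], "jaw": 0.45}, {"trans": [0.1038, -0.0425, 0.045], "r": [0, 0, 0.8], "jaw": 0.45}, {"trans": [0.1038, -0.0425, 0.045], "r": [0, 0, 0.8], "jaw": 0.45}, {"trans": [0.1038, -0.0425, 0.045], "r": [0, 0, 0.8], "jaw": 0.45}]' | python3 inch.py 25;python3 -c "
from h import *
status();delta(.4963,.0780,.0992,85.8)"
```

```text
time: 18.73
eef_pos: [0.4951, 0.0785, 0.1622]
tcp_rot: [0.731, 0.682, -0.0, -0.0]
contact_force: [-0.3, -0.2, 0.8]
opening: 0.45
finger_force: 0.0
t 18.73 pos [0.4951 0.0785 0.1622] psi 86.08 F [-0.3 -0.2  0.8] T [-0.    0.02  0.01] op 0.45 ff 0.0 q [-0.05 -0.03  2.06 -0.    1.11  0.02]
delta [-0.0004  0.0013  0.063 ] rot [-0.0008  0.0001  0.0049]
```

To row units: 0.062 m / 0.8 = 0.0775, 0.055 m / 0.8 = 0.0688, 0.005 rad / 2 = 0.0025.

```bash
echo '[{"trans": [0, 0.0016, 0.0313], "r": [0, 0, 0.0025], "jaw": 0.45}, {"trans": [0, 0.0016, 0.0688], "r": [0, 0, 0.0025], "jaw": 0.45}, {"trans": [0, 0.0016, 0.0775], "r": [0, 0, 0.0025], "jaw": 0.45}, {"trans": [0, 0.0016, 0.0775], "r": [0, 0, 0.0025], "jaw": 0}, {"trans": [0, 0.0016, 0.0775], "r": [0, 0, 0.0025], "jaw": 0}, {"trans": [0, 0.0016, 0.0775], "r": [0, 0, 0.0025], "jaw": 0}, {"trans": [0, 0.0016, 0.0775], "r": [0, 0, 0.0025], "jaw": 0}, {"trans": [0, 0.0016, 0.0775], "r": [0, 0, 0.0025], "jaw": 0}]' | python3 inch.py 40;python3 -c "
from h import *
status()"
```

```text
time: 19.73
eef_pos: [0.4975, 0.0785, 0.101]
tcp_rot: [0.733, 0.68, -0.0, -0.001]
contact_force: [-4.3, 2.0, 4.1]
opening: 0.174
finger_force: 45.3
t 19.73 pos [0.4975 0.0785 0.101 ] psi 85.71 F [-4.3  2.   4.1] T [ 0.44  0.88 -0.  ] op 0.174 ff 45.3 q [-0.05  0.06  2.09  0.    0.99  0.03]
```

```bash
echo '[{"jaw": 0.4}, {"jaw": 0.4}, {"jaw": 0.4}, {"trans": [0, 0, -0.0375], "jaw": 0.4}, {"trans": [0, 0, -0.1], "jaw": 0.4}, {"trans": [-0.025, 0, -0.125], "jaw": 0.4}, {"trans": [-0.0375, 0, -0.125], "jaw": 0.4}, {"trans": [-0.0375, 0, -0.125], "jaw": 0.4}]' | python3 inch.py;python3 - <<'E'
from h import *
snap('wrist','w9');status()
cv2.imwrite('pics/w9c.png',cv2.convertScaleAbs(cv2.resize(cv2.imread('pics/w9.png')[0:320,100:480],(713,600)),alpha=1.2))
E
```

```text
time: 20.72
eef_pos: [0.4947, 0.0478, 0.1989]
tcp_rot: [0.734, 0.68, -0.001, -0.001]
contact_force: [0.3, 1.1, -0.6]
opening: 0.399
finger_force: 0.0
t 20.77 pos [0.4945 0.0482 0.1985] psi 85.65 F [0.4 0.9 0.4] T [-0.06  0.05 -0.01] op 0.4 ff 0.0 q [-0.11 -0.08  2.04  0.    1.19 -0.03]
```

View pics/w9c.png

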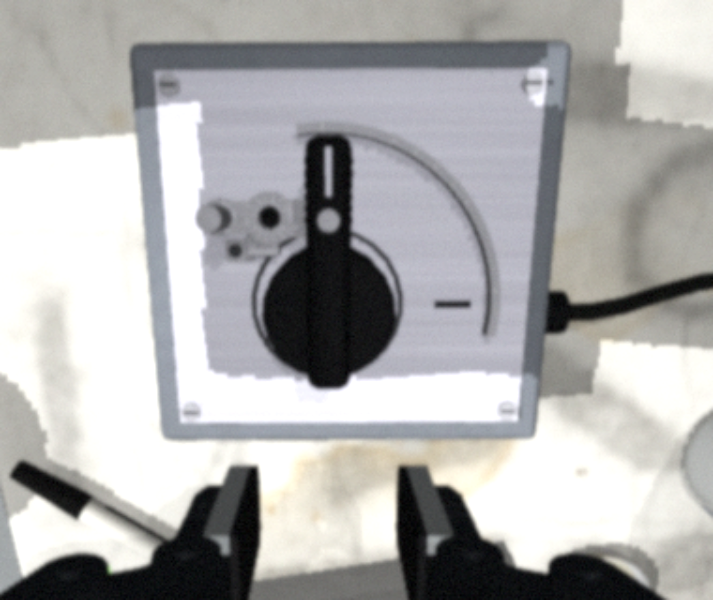

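The bar is parallel to the box and the eyes look concentric at (270,217), with the stud at (213,216) and the pivot at (328,219). One quick numeric check before handing in.

Run:
```python
from h import *
c=dict(np.load('pics/w9.npz'))
a=lambda v:np.degrees(np.arctan2(v[1],v[0]))%360
P=lambda x,y,z:ray(c,100+x/1.876,y/1.875,z)
p=P(328,219,.119);s=P(214,215.5,.107)
print('hasp',a(s-p),np.hypot(*(s-p)[:2]),'bar',a(P(328,140,.119)-P(328,384,.119)),'box',a(P(168,84,.065)-P(534,83,.065))-90,a(P(192,411,.065)-P(508,410,.065))-90,'eye',P(270,217,.081),'pivot',p)
```

```text
hasp 174.2012560547059 0.04169187607627223 bar 85.63519813323741 box 85.74562107815979 85.83997025148383 eye [0.47596599 0.11591937 0.081     ] pivot [0.499468   0.11397897 0.119     ]
```

```bash
python3 -c "
from h import *
print(ctrl.sign_off())"
```

```text
the job is handed in; nothing more can be done
None
```

The job is handed in at about 21 s. The handle is fully home and at OFF to within about 0.2°. The hasp is about 89° out, with its eye about 1 mm from the ear's eye, and the gripper is clear. I didn't touch the tape, timer or dish. I never felt a distinct stop at OFF, so I set the handle's final angle from the camera. No result came back from the judging.

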